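# Lay two filter capacitors in the V cradle

### The job

Pick out the two long capacitors from the bench and lay one in each groove of the notched cradle, either one in either groove and either way round. Each must rest down in the V notches of both rails, about centred between the rails, so that it cannot roll. Set them down, do not drop them.

Things in the scene. Friction and masses are not known exactly. Their poses are not given: they have to be found in the camera images.
- cap_a_center (a point): One long can capacitor: cylinder in a blue sleeve, 36 mm diameter, 120 mm long, about 150 g, lying on the bench, two brass terminals standing 6 mm out of its +x end; rolls if pushed. Point: the cylinder's centre, 18 mm above the bench. x runs along the cylinder; y and z turn as it rolls. The other capacitors on the bench are 50 mm long or less and not needed.
- cap_b_center (a point): The other long can capacitor: cylinder in a blue sleeve, 36 mm diameter, 120 mm long, about 150 g, lying on the bench, two brass terminals standing 6 mm out of its +x end; rolls if pushed. Point: the cylinder's centre, 18 mm above the bench. x runs along the cylinder; y and z turn as it rolls. The other capacitors on the bench are 50 mm long or less and not needed.
- groove_1 (a point): Groove at the +y (left) end of the fixed cradle: aluminium base plate 110 x 200 x 6 mm with two black rails 10 mm thick, tops 38 mm above the bench, 60 mm clear gap between them. A groove is a pair of facing 90 degree V notches. Point: where a seated capacitor's centre lies, midway between the rails, 41 mm above the bench. x along the groove (across the rails), y along the rails, z up.
- groove_2 (a point): The same for the groove at the -y (right) end, parallel to the first and 100 mm from it. Each V notch is 44 mm wide at its mouth in the rail's top and its bottom is 16 mm above the bench. Point: where a seated capacitor's centre lies, midway between the rails, 41 mm above the bench. x along the groove, y along the rails, z up.
Mind the look-alikes: they are no part of the job. Leave any brown look-alike of the part that bears cap_b_center alone.

How it is judged:
By the outcome, as a careful person would: the job done as asked, in the order asked, and still so for the second after the job is handed in, with the robot touching nothing.
It also fails if it takes over 56 s, if anything falls off the work surface, if the arm or the gripper's body presses on something with over 40 N, if the wrist force passes 120 N, or if a joint passes its speed limit or range.

### The arm

A 7-joint arm with a two-finger parallel gripper is mounted at the origin on the work surface. World frame = base frame: x ahead of the robot, y to its left, z up, the work surface at z = 0. Lengths are in m, angles in rad, forces in N, time in s.
With the tool pointing down it reaches from about 0.425 to 0.875 m from the base axis. Payload 4.7 kg.
Tool frame: the origin (TCP) lies at the very end of the fingers, on their centre line; the grasp point (between the pads) lies 19 mm behind it (bot.grip_point_offset is the distance from the TCP to the grasp point, in m); z points along the fingers, y is the line along which they close (so a half turn about z gives the same grasp; the last joint's range is limited). The gripper opens to 87 mm and grips with 3 to 60 N. Pads are 19 mm wide; open, the fingers measure 117 mm over their backs; the gripper's body (75 mm by 190 mm) begins 51 mm behind the grasp point.
Start: joints at [-1.19, 0.321, -0.07, 1.45, 0.023, 1.371, -0.057], TCP at [0.233, 0.607, 0.201] pointing down, gripper open.
Joint ranges: [-2.86, 2.86], [-0.3, 2.09], [-1.38, 1.24], [0.06, 2.45], [-1.56, 4.7], [0.09, 2.05], [-2.69, 2.69]. Speed limits (rad/s): [2.57, 2.57, 3.14, 3.14, 3.14, 3.14, 3.14].

### API

Orientations are given as a unit quaternion [w, x, y, z].
In Python, from workcell import bot gives the robot as it stands.
- The arm moves only by the shell command python3 -m pendant 'ROWS' [FORCE]. ROWS is JSON, a list of rows, each an object with "linear": the shift along the tool's x, y, z as a fraction of full scale, a list of three; "dr": the turn, a rotation vector about the tool's x, y, z as a fraction of full scale, a list of three; "hand": the closure, from -1 (fully open) to 1 (shut). In form: [{"linear": [dx, dy, dz], "dr": [rx, ry, rz], "hand": hand}, ...]. A call has 1 to 20 rows; each row is the pose to reach, as a shift and turn from the pose commanded when the call began, along the tool's axes at that moment, turning the shorter way round; what a row does not reach only later rows make up. Full scale, the value 1, is 0.4 m for a shift and 180 degrees for a turn. A row lasts 1/8 s, in which the tool goes at most 62.5 mm and 10.7 degrees, less where a joint would pass 70% of its speed; a pose out of reach is approached as far as the arm can. A call with a number of a shift or a turn outside -1 to 1 is refused whole. A call with a gripper value outside its range is refused whole. The fingers move at their own pace and stop on an object; FORCE is the grip in N (left out, the last holds). Time passes only in rows, so rows that repeat a pose let the fingers close. It gives the time, the measured TCP pose, the force, the opening and the grip force at its end, in the units of the state.
- bot.sense(): the state, without advancing time (a new reading comes with each control period).
- bot.snapshot(name): name is "scene" or "top"; returns a dict with "color" (384x512x3 uint8, red, green, blue), "range_z" (384x512 float32, m along the optical axis (not along the pixel's ray), 0 where there is no reading), "K" (3x3 intrinsics, pixels), "dist" ([k1, k2, p1, p2, k3] as OpenCV has them; the pictures are not rectified), "extrinsics" (4x4, takes a point from world to camera coordinates). Camera axes: x right, y up, looking along -z (the intrinsics and any distortion apply to the point x, -y, -z); pixel columns grow to the right and rows downward; lengths in m; the calibration is good to about 2 mm. A picture is of the moment at which its call begins.
- bot.sign_off(): hands the job in; it is judged then, once.
The state is a dict: "t": time; "joints": joint angles; "joint_velocities": joint speeds; "joint_efforts": joint torques, N m; "ee_pos": TCP position; "orientation": TCP orientation; "wrist_force": force on the tool from outside, world axes, zero at the start; "torque": the same for the moment, N m; "finger_gap": finger opening in m; "finger_force": force on a finger pad.
Only numpy, scipy, OpenCV 4.12 (cv2) and the standard library are available. Lean on these libraries where they do the work, as an engineer would, in place of code of your own. Each camera call takes 0.05 s, during which the arm holds its last target. There are 200 camera calls.

## Working session

There is one attempt and no reset: what is moved stays moved. The work goes in short steps, Python scripts to look and compute and a shell command to move; the robot and the scene stay as the last step left them, time stands still between calls to the robot, and variables do not carry over. Pictures are saved under pics/ and viewed, at most 10 in all, crops included, and the job is handed in when it is done.

```bash
mkdir -p pics; python3 - <<'E'
from workcell import bot
import cv2,numpy as np
s=bot.sense();print({k:np.round(v,3).tolist() for k,v in s.items()})
for n in("scene","top"):
    d=bot.snapshot(n);np.savez(f"{n}.npz",**d);cv2.imwrite(f"pics/{n}.png",d["color"][:,:,::-1])
    print(d["K"],d["dist"],d["extrinsics"])
E
```

```text
{'t': 0.0, 'joints': [-1.19, 0.322, -0.07, 1.452, 0.023, 1.371, -0.057], 'joint_velocities': [0.0, 0.001, 0.001, -0.0, -0.001, -0.001, 0.0], 'joint_efforts': [0.0, -49.129, -0.404, -31.253, -0.064, 0.043, 0.0], 'ee_pos': [0.233, 0.606, 0.2], 'orientation': [-0.0, 0.182, 0.983, -0.001], 'wrist_force': [-0.588, -0.577, 0.046], 'torque': [-0.013, 0.056, 0.003], 'finger_force': 0.0, 'finger_gap': 0.087}
[[451.63076732   0.         262.22092236]
 [  0.         451.63076732 185.78530346]
 [  0.           0.           1.        ]] [-0.16246911  0.          0.          0.          0.        ] [[-0.86360371  0.50394245 -0.01518701  0.43821277]
 [-0.30423783 -0.49687771  0.81274343  0.1644202 ]
 [ 0.40202982  0.7065087   0.58242379 -1.32145242]
 [ 0.          0.          0.          1.        ]]
[[381.97155503   0.         248.02721404]
 [  0.         381.97155503 195.00858187]
 [  0.           0.           1.        ]] [-0.08855566  0.          0.          0.          0.        ] [[-0.01186889 -0.99968439 -0.02214154  0.06913906]
 [ 0.9919848  -0.01455747  0.1255159  -0.55423305]
 [-0.12579861 -0.02047434  0.9918445  -0.92415684]
 [ 0.          0.          0.          1.        ]]
```

View pics/top.png

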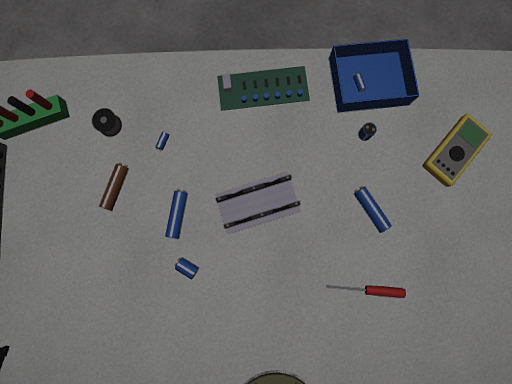

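View pics/scene.png

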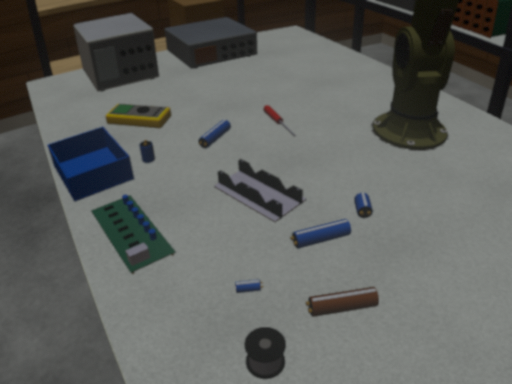

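The top view shows the two long blue capacitors at about (177,214) and (373,209), with the cradle centred at (258,203). The brown look-alike is at (114,187). The scene view agrees: long blue ones at (321,233) and (214,133), cradle at (260,190).

```bash
cat > h.py <<'E'
import cv2,numpy as np
def ray(d,uv):
    p=cv2.undistortPoints(np.asarray(uv,float).reshape(-1,1,2),d["K"],d["dist"])[:,0]
    r=np.c_[p[:,0],-p[:,1],-np.ones(len(p))];E=d["extrinsics"];return r@E[:3,:3],-E[:3,:3].T@E[:3,3]
def on_z(d,uv,z):
    r,c=ray(d,uv);return c+r*((z-c[2])/r[:,2])[:,None]
def cloud(d,uv):
    r,c=ray(d,uv);uv=np.asarray(uv,int);return c+r*d["range_z"][uv[:,1],uv[:,0]][:,None]
def blue(d):
    h=cv2.cvtColor(d["color"],cv2.COLOR_RGB2HSV);return cv2.inRange(h,(100,100,40),(130,255,255))
def caps(d,z=.018):
    n,L,st,c=cv2.connectedComponentsWithStats(blue(d));out=[]
    for i in range(1,n):
        if st[i,4]<80: continue
        uv=np.argwhere(L==i)[:,::-1];P=on_z(d,uv,z)
        q=cloud(d,uv);(cx,cy),(w,h),a=cv2.minAreaRect(P[:,:2].astype(np.float32)*1000)
        if h>w:w,h,a=h,w,a+90
        out.append((c[i].round(0).tolist(),np.round([cx,cy,w,h,a],1).tolist(),np.percentile(q[:,2],[10,50,95]).round(4).tolist()))
    return out
E
python3 - <<'E'
from h import *
for n in("top","scene"):
    d=dict(np.load(n+".npz"));print(n)
    for o in caps(d):
        print(o)
    x0,y0,x1,y1=(205,165,310,240) if n=="top" else (205,150,312,225)
    uv=np.argwhere(np.ones((y1-y0,x1-x0)))[:,::-1]+[x0,y0]
    P=cloud(d,uv);c=d["color"][uv[:,1],uv[:,0]].max(1)
    print("bench z",np.median(P[c>110,2]) if (c>110).any() else None)
    m=(P[:,2]>.03)&(P[:,2]<.045)
    print(m.sum(),np.percentile(P[m],[50],axis=0))
    (cx,cy),(w,h),a=cv2.minAreaRect(P[m,:2].astype(np.float32)*1000);print("rails",cx,cy,w,h,a)
    m=(P[:,2]>.003)&(P[:,2]<.045)
    (cx,cy),(w,h),a=cv2.minAreaRect(P[m,:2].astype(np.float32)*1000);print("plate",cx,cy,w,h,a)
    cv2.imwrite(f"pics/{n}_c.png",cv2.resize(d["color"][y0:y1,x0:x1,::-1],None,fx=7,fy=7,interpolation=2))
E
```

```text
top
([372.0, 75.0], [893.1, -287.1, 211.1, 170.2, 95.7], [0.0012, 0.0037, 0.0693])
([377.0, 207.0], [522.5, -266.3, 121.6, 10.7, 30.9], [0.0288, 0.0324, 0.0362])
([370.0, 211.0], [512.1, -248.9, 120.7, 19.7, 31.6], [0.0239, 0.0308, 0.0357])
([171.0, 214.0], [513.0, 259.2, 118.9, 10.7, 169.2], [0.0268, 0.0318, 0.0361])
([179.0, 215.0], [509.3, 238.9, 119.0, 16.2, 169.1], [0.0252, 0.0313, 0.0363])
([188.0, 265.0], [382.7, 216.2, 50.6, 15.6, 58.7], [0.0255, 0.031, 0.0358])
([184.0, 272.0], [365.2, 227.0, 50.1, 11.8, 58.7], [0.0259, 0.0318, 0.0357])
bench z 0.00020852376180630072
437 [[0.54557334 0.03900816 0.03651288]]
rails 539.2677001953125 38.333709716796875 79.49386596679688 198.08326721191406 17.20907211303711
plate 540.9179077148438 40.624122619628906 272.772216796875 192.35781860351562 88.47579193115234
scene
([217.0, 131.0], [501.3, -264.9, 129.2, 26.6, 32.1], [0.026, 0.032, 0.0365])
([90.0, 162.0], [861.1, -313.3, 319.5, 183.0, 95.5], [0.0058, 0.0335, 0.0697])
([146.0, 153.0], [719.0, -259.5, 78.3, 25.3, 74.3], [0.0162, 0.0337, 0.0506])
([139.0, 217.0], [819.6, -10.0, 183.6, 18.3, 95.8], [0.0167, 0.0278, 0.0329])
([359.0, 202.0], [371.5, 204.0, 56.1, 16.4, 57.3], [0.027, 0.033, 0.0369])
([323.0, 233.0], [502.6, 249.3, 122.6, 36.6, 166.1], [0.0224, 0.0309, 0.0369])
([248.0, 287.0], [709.7, 295.8, 41.1, 14.5, 156.0], [0.014, 0.0192, 0.0227])
bench z 0.0023633180577684043
626 [[0.5421354  0.0467538  0.03790114]]
rails 539.2730712890625 38.82688903808594 83.66934967041016 204.0847930908203 16.50912857055664
plate 525.087646484375 0.89935302734375 313.8006591796875 286.3535461425781 58.519676208496094
```

View pics/top_c.png

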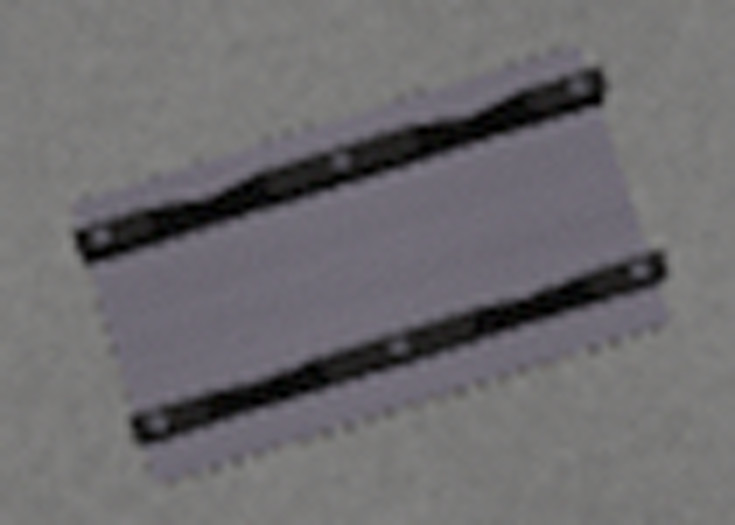

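The crop shows two dark rails with six screws: far rail at crop (100,235), (342,160), (582,88), near rail at (157,425), (399,347), (640,270). Next I merge the split blue blobs and locate the screws.

```bash
python3 - <<'E'
from h import *
import h
ob=h.blue
h.blue=lambda d:cv2.morphologyEx(cv2.inRange(cv2.cvtColor(d["color"],cv2.COLOR_RGB2HSV),(95,60,40),(135,255,255)),cv2.MORPH_CLOSE,np.ones((5,5)))
for n in("top","scene"):
    d=dict(np.load(n+".npz"));print(n)
    for o in caps(d):
        if 100<o[1][2]<140:print(o)
d=dict(np.load("top.npz"))
uv=np.array([(100,235),(342,160),(582,88),(157,425),(399,347),(640,270)])/7+[205,165]-.5+.5/7
P=on_z(d,uv,.038);print(P.round(4),P.mean(0))
v=P[0]-P[2]+P[3]-P[5];print("rail angle-90",np.degrees(np.arctan2(v[1],v[0]))-90)
# cap depth clouds: PCA on top points
for c in((372,210),(176,214)):
    g=np.argwhere(np.ones((70,70)))[:,::-1]+np.array(c)-35
    Q=cloud(d,g);Q=Q[(Q[:,2]>.028)&(Q[:,2]<.042)];m=Q.mean(0)
    w,V=np.linalg.eigh(np.cov(Q[:,:2].T));print(m,len(Q),np.degrees(np.arctan2(V[1,1],V[0,1]))%180)
E
```

```text
top
([372.0, 209.0], [515.5, -255.1, 121.5, 36.0, 32.2], [0.0245, 0.0323, 0.0372])
([176.0, 214.0], [510.9, 247.5, 121.4, 34.5, 169.2], [0.0261, 0.0324, 0.0372])
scene
([322.0, 233.0], [503.5, 246.2, 130.7, 46.3, 168.0], [0.0206, 0.0321, 0.0385])
[[ 0.548   0.135   0.038 ]
 [ 0.5738  0.0479  0.038 ]
 [ 0.5987 -0.0388  0.038 ]
 [ 0.4797  0.1149  0.038 ]
 [ 0.5063  0.0286  0.038 ]
 [ 0.5326 -0.0578  0.038 ]] [0.53983629 0.03831517 0.038     ]
rail angle-90 16.648769212843504
[ 0.5148614  -0.25406292  0.03320645] 509 32.52590244821755
[0.50953335 0.24575777 0.03301385] 510 168.70628167118792
```

```bash
cat > go.py <<'E'
import sys,numpy as np
from scipy.spatial.transform import Rotation as R
from workcell import bot
def go(x,y,z,ang):
    s=bot.sense();q=s["orientation"];r=R.from_quat([q[1],q[2],q[3],q[0]])
    a=np.radians(ang);X=[np.cos(a),np.sin(a),0];Z=[0,0,-1]
    t=R.from_matrix(np.c_[X,np.cross(Z,X),Z])
    print("linear",(r.inv().apply(np.array([x,y,z])-s["ee_pos"])/.4).round(4).tolist(),"dr",((r.inv()*t).as_rotvec()/np.pi).round(4).tolist(),"pos",np.round(s["ee_pos"],4),"j7",round(s["joints"][6],2))
go(*map(float,sys.argv[1:]))
E
python3 go.py .5105 .247 .10 169
```

```text
linear [-0.9697, -0.5891, 0.2505] dr [-0.0006, -0.0, -0.0556] pos [0.233  0.6062 0.1997] j7 -0.06
```

```bash
python3 -m pendant '[{"linear":[-0.97,-0.589,0.1],"dr":[0,0,-0.056],"hand":-1},{"linear":[-0.97,-0.589,0.1],"dr":[0,0,-0.056],"hand":-1},{"linear":[-0.97,-0.589,0.1],"dr":[0,0,-0.056],"hand":-1},{"linear":[-0.97,-0.589,0.1],"dr":[0,0,-0.056],"hand":-1},{"linear":[-0.97,-0.589,0.1],"dr":[0,0,-0.056],"hand":-1},{"linear":[-0.97,-0.589,0.1],"dr":[0,0,-0.056],"hand":-1},{"linear":[-0.97,-0.589,0.1],"dr":[0,0,-0.056],"hand":-1},{"linear":[-0.97,-0.589,0.1],"dr":[0,0,-0.056],"hand":-1},{"linear":[-0.97,-0.589,0.25],"dr":[0,0,-0.056],"hand":-1},{"linear":[-0.97,-0.589,0.25],"dr":[0,0,-0.056],"hand":-1},{"linear":[-0.97,-0.589,0.25],"dr":[0,0,-0.056],"hand":-1},{"linear":[-0.97,-0.589,0.25],"dr":[0,0,-0.056],"hand":-1}]' 20; python3 go.py .5105 .247 .003 169
```

```text
t: 1.6
ee_pos: [0.512, 0.2492, 0.1031]
orientation: [0.001, 0.095, 0.996, 0.001]
wrist_force: [-0.4, 0.6, 0.7]
finger_gap: 0.0868
finger_force: 0.0
linear [0.0033, -0.0067, 0.2503] dr [0.0008, 0.0009, 0.0007] pos [0.512  0.2492 0.1031] j7 0.92
```

```bash
python3 -m pendant '[{"linear":[0.003,-0.006,0.06],"dr":[0,0,0],"hand":-1},{"linear":[0.003,-0.006,0.12],"dr":[0,0,0],"hand":-1},{"linear":[0.003,-0.006,0.18],"dr":[0,0,0],"hand":-1},{"linear":[0.003,-0.006,0.22],"dr":[0,0,0],"hand":-1},{"linear":[0.003,-0.006,0.242],"dr":[0,0,0],"hand":-1},{"linear":[0.003,-0.006,0.242],"dr":[0,0,0],"hand":-1},{"linear":[0.003,-0.006,0.242],"dr":[0,0,0],"hand":-1}]'; python3 go.py .5105 .247 .003 169
```

```text
t: 2.48
ee_pos: [0.5099, 0.246, 0.0049]
orientation: [0.001, 0.095, 0.995, 0.0]
wrist_force: [-0.9, 0.4, 1.0]
finger_gap: 0.0869
finger_force: 0.0
linear [-0.0009, 0.0028, 0.0047] dr [0.0003, 0.0004, 0.0004] pos [0.5099 0.246  0.0049] j7 0.94
```

```bash
python3 -m pendant '[{"linear":[0,0.003,0.002],"dr":[0,0,0],"hand":0},{"linear":[0,0.003,0.002],"dr":[0,0,0],"hand":0},{"linear":[0,0.003,0.002],"dr":[0,0,0],"hand":1},{"linear":[0,0.003,0.002],"dr":[0,0,0],"hand":1},{"linear":[0,0.003,0.002],"dr":[0,0,0],"hand":1},{"linear":[0,0.003,0.002],"dr":[0,0,0],"hand":1},{"linear":[0,0.003,0.002],"dr":[0,0,0],"hand":1},{"linear":[0,0.003,0.002],"dr":[0,0,0],"hand":1}]' 25; python3 go.py .5105 .247 .003 169
```

```text
t: 3.48
ee_pos: [0.5096, 0.2472, 0.0034]
orientation: [0.0, 0.095, 0.995, 0.0]
wrist_force: [0.4, 1.7, 0.7]
finger_gap: 0.0312
finger_force: 23.1
linear [-0.0023, -0.0002, 0.0009] dr [0.0003, 0.0001, 0.0004] pos [0.5096 0.2472 0.0034] j7 0.94
```

```bash
python3 -m pendant '[{"linear":[0,0,-0.03],"dr":[0,0,0],"hand":1},{"linear":[0,0,-0.08],"dr":[0,0,0],"hand":1},{"linear":[0,0,-0.14],"dr":[0,0,0],"hand":1},{"linear":[0,0,-0.2],"dr":[0,0,0],"hand":1},{"linear":[0,0,-0.22],"dr":[0,0,0],"hand":1},{"linear":[0,0,-0.22],"dr":[0,0,0],"hand":1},{"linear":[0,0,-0.22],"dr":[0,0,0],"hand":1}]'; python3 - <<'E'
from workcell import bot
import cv2
a=bot.snapshot("scene")["color"][100:280,230:430,::-1]
b=bot.snapshot("top")["color"][140:320,100:300,::-1]
cv2.imwrite("pics/lift.png",cv2.hconcat([cv2.resize(i,(400,360),interpolation=2) for i in(a,b)]))
E
python3 go.py .5254 .0864 .1 196.7
```

```text
t: 4.35
ee_pos: [0.5086, 0.2463, 0.0901]
orientation: [-0.001, 0.095, 0.995, -0.001]
wrist_force: [-0.7, -0.1, -1.4]
finger_gap: 0.0312
finger_force: 22.7
linear [-0.1167, -0.3847, -0.0245] dr [-0.0003, -0.0006, -0.1536] pos [0.5087 0.2463 0.0901] j7 0.92
```

View pics/lift.png

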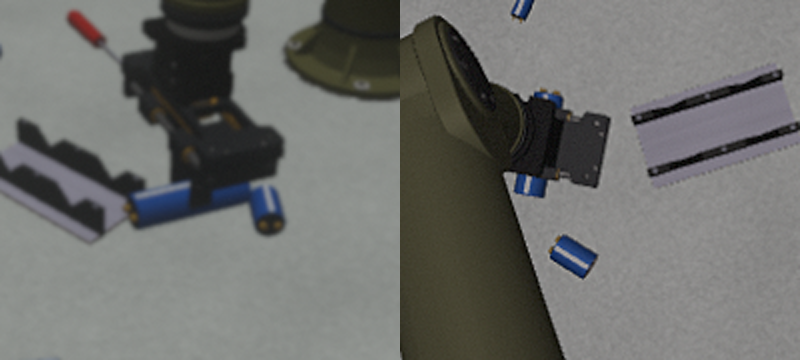

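The long capacitor is held level: scene crop (190,200) left panel, with both its ends visible either side of the fingers in the top view (548,98) and (530,184). I measure its offset in the grip.

```bash
cat > held.py <<'E'
import sys
from h import *
from workcell import bot
s=bot.sense();p=np.array(s["ee_pos"]);ang=np.radians(float(sys.argv[1]))
u=np.array([np.cos(ang),np.sin(ang),0]);v=np.array([-u[1],u[0],0])
for n in("top","scene"):
    d=bot.snapshot(n)
    m=cv2.inRange(cv2.cvtColor(d["color"],cv2.COLOR_RGB2HSV),(95,60,40),(135,255,255))
    uv=np.argwhere(m>0)[:,::-1];P=cloud(d,uv)-p
    L=np.c_[P@u,P@v,P[:,2]]
    k=(abs(L[:,0])<.09)&(abs(L[:,1])<.03)&(abs(L[:,2]-.015)<.03);L=L[k];uv=uv[k]
    W=on_z(d,uv,p[2]+.015)-p
    print(n,len(L),"along",np.percentile(W@u,[.5,99.5]).round(4),"across(plane)",np.percentile(W@v,[1,99]).round(4))
    if len(L)>50:
        A=np.c_[2*L[:,1:],np.ones(len(L))];
        from scipy.optimize import least_squares
        f=least_squares(lambda q:np.hypot(L[:,1]-q[0]-q[2]*L[:,0],L[:,2]-q[1]-q[3]*L[:,0])-.018,[0,.015,0,0],loss="soft_l1",f_scale=.002)
        print("  cyl v,z,slopes",f.x.round(4),"along cloud",np.percentile(L[:,0],[1,99]).round(4))
E
python3 held.py 169
```

```text
top 172 along [-0.0614  0.0592] across(plane) [-0.0172  0.0174]
  cyl v,z,slopes [ 0.0007  0.0132 -0.0056  0.0059] along cloud [-0.0598  0.0587]
scene 656 along [-0.0591  0.066 ] across(plane) [-0.021   0.0319]
  cyl v,z,slopes [0.0008 0.0165 0.0106 0.0117] along cloud [-0.0602  0.0578]
```

```bash
python3 -m pendant '[{"linear":[-0.03,-0.1,-0.02],"dr":[0,0,-0.04],"hand":1},{"linear":[-0.07,-0.23,-0.02],"dr":[0,0,-0.09],"hand":1},{"linear":[-0.1,-0.34,-0.02],"dr":[0,0,-0.14],"hand":1},{"linear":[-0.117,-0.385,-0.02],"dr":[0,0,-0.154],"hand":1},{"linear":[-0.117,-0.385,-0.02],"dr":[0,0,-0.154],"hand":1},{"linear":[-0.117,-0.385,-0.02],"dr":[0,0,-0.154],"hand":1},{"linear":[-0.117,-0.385,-0.02],"dr":[0,0,-0.154],"hand":1},{"linear":[-0.117,-0.385,-0.02],"dr":[0,0,-0.154],"hand":1}]'; python3 held.py 196.7; python3 go.py .5254 .0864 .027 196.7
```

```text
t: 5.55
ee_pos: [0.526, 0.0878, 0.0991]
orientation: [-0.0, -0.147, 0.989, 0.0]
wrist_force: [0.1, 0.1, -0.7]
finger_gap: 0.0317
finger_force: 22.7
linear [0.0024, -0.0023, 0.1803] dr [0.0, -0.0, 0.0009] pos [0.526  0.0875 0.0991] j7 1.69Traceback (most recent call last):
  File "held.py", line 12, in <module>
    W=on_z(d,uv,p[2]+.015)-p
      ~~~~^^^^^^^^^^^^^^^^
  File "h.py", line 6, in on_z
    r,c=ray(d,uv);return c+r*((z-c[2])/r[:,2])[:,None]
        ~~~^^^^^^
  File "h.py", line 3, in ray
    p=cv2.undistortPoints(np.asarray(uv,float).reshape(-1,1,2),d["K"],d["dist"])[:,0]
      ~~~~~~~~~~~~~~~~~~~^^^^^^^^^^^^^^^^^^^^^^^^^^^^^^^^^^^^^^^^^^^^^^^^^^^^^^^
cv2.error: OpenCV(4.12.0) /io/opencv/modules/calib3d/src/undistort.dispatch.cpp:347: error: (-215:Assertion failed) CV_IS_MAT(_src) && CV_IS_MAT(_dst) && (_src->rows == 1 || _src->cols == 1) && (_dst->rows == 1 || _dst->cols == 1) && _src->cols + _src->rows - 1 == _dst->rows + _dst->cols - 1 && (CV_MAT_TYPE(_src->type) == CV_32FC2 || CV_MAT_TYPE(_src->type) == CV_64FC2) && (CV_MAT_TYPE(_dst->type) == CV_32FC2 || CV_MAT_TYPE(_dst->type) == CV_64FC2) in function 'cvUndistortPointsInternal'
```

```bash
python3 -m pendant '[{"linear":[0.002,-0.002,0.05],"dr":[0,0,0],"hand":1},{"linear":[0.002,-0.002,0.09],"dr":[0,0,0],"hand":1},{"linear":[0.002,-0.002,0.12],"dr":[0,0,0],"hand":1},{"linear":[0.002,-0.002,0.14],"dr":[0,0,0],"hand":1},{"linear":[0.002,-0.002,0.155],"dr":[0,0,0],"hand":1},{"linear":[0.002,-0.002,0.165],"dr":[0,0,0],"hand":1},{"linear":[0.002,-0.002,0.17],"dr":[0,0,0],"hand":1},{"linear":[0.002,-0.002,0.175],"dr":[0,0,0],"hand":1},{"linear":[0.002,-0.002,0.175],"dr":[0,0,0],"hand":1},{"linear":[0.002,-0.002,0.175],"dr":[0,0,0],"hand":1}]'; python3 go.py .5254 .0864 .027 196.7; python3 -c "
from workcell import bot
import cv2
d=bot.snapshot('scene')
cv2.imwrite('pics/pl1.png',cv2.resize(d['color'][100:280,180:380,::-1],(700,600),interpolation=2))"
```

```text
t: 6.85
ee_pos: [0.5258, 0.0857, 0.0293]
orientation: [0.0, -0.146, 0.989, 0.0]
wrist_force: [-0.1, -0.8, -1.5]
finger_gap: 0.0308
finger_force: 22.7
linear [0.0004, 0.0019, 0.0059] dr [0.0, 0.0001, 0.0005] pos [0.5258 0.0857 0.0293] j7 1.71
```

View pics/pl1.png

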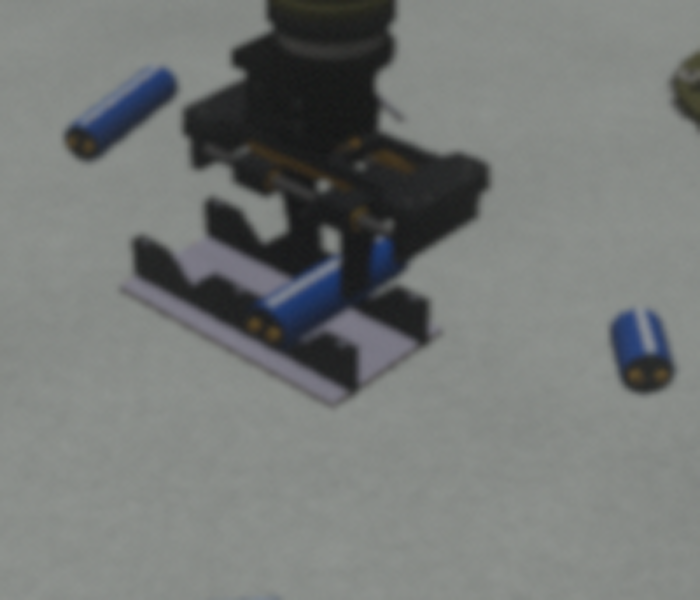

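The capacitor, crop (320,290), sits in the left groove's notches, about 3 mm above its seat. I lower in 1 mm steps and watch the force.

```bash
python3 -m pendant '[{"linear":[0,0.002,0.002],"dr":[0,0,0],"hand":1},{"linear":[0,0.002,0.004],"dr":[0,0,0],"hand":1},{"linear":[0,0.002,0.006],"dr":[0,0,0],"hand":1},{"linear":[0,0.002,0.006],"dr":[0,0,0],"hand":1}]'; python3 -m pendant '[{"linear":[0,0,0.002],"dr":[0,0,0],"hand":1},{"linear":[0,0,0.004],"dr":[0,0,0],"hand":1},{"linear":[0,0,0.004],"dr":[0,0,0],"hand":1}]'; python3 held.py 196.7
```

```text
t: 7.4
ee_pos: [0.5255, 0.0868, 0.027]
orientation: [0.0, -0.146, 0.989, 0.0]
wrist_force: [-1.4, 0.7, 0.3]
finger_gap: 0.0311
finger_force: 23.1
t: 7.78
ee_pos: [0.5256, 0.087, 0.0266]
orientation: [0.0, -0.146, 0.989, 0.0]
wrist_force: [-4.2, 1.4, 9.9]
finger_gap: 0.031
finger_force: 25.0Traceback (most recent call last):
  File "held.py", line 12, in <module>
    W=on_z(d,uv,p[2]+.015)-p
      ~~~~^^^^^^^^^^^^^^^^
  File "h.py", line 6, in on_z
    r,c=ray(d,uv);return c+r*((z-c[2])/r[:,2])[:,None]
        ~~~^^^^^^
  File "h.py", line 3, in ray
    p=cv2.undistortPoints(np.asarray(uv,float).reshape(-1,1,2),d["K"],d["dist"])[:,0]
      ~~~~~~~~~~~~~~~~~~~^^^^^^^^^^^^^^^^^^^^^^^^^^^^^^^^^^^^^^^^^^^^^^^^^^^^^^^
cv2.error: OpenCV(4.12.0) /io/opencv/modules/calib3d/src/undistort.dispatch.cpp:347: error: (-215:Assertion failed) CV_IS_MAT(_src) && CV_IS_MAT(_dst) && (_src->rows == 1 || _src->cols == 1) && (_dst->rows == 1 || _dst->cols == 1) && _src->cols + _src->rows - 1 == _dst->rows + _dst->cols - 1 && (CV_MAT_TYPE(_src->type) == CV_32FC2 || CV_MAT_TYPE(_src->type) == CV_64FC2) && (CV_MAT_TYPE(_dst->type) == CV_32FC2 || CV_MAT_TYPE(_dst->type) == CV_64FC2) in function 'cvUndistortPointsInternal'
```

Contact at the expected height with 10 N. I release and rise.

```bash
python3 -m pendant '[{"linear":[0,0,0],"dr":[0,0,0],"hand":0},{"linear":[0,0,0],"dr":[0,0,0],"hand":0},{"linear":[0,0,0],"dr":[0,0,0],"hand":-0.7},{"linear":[0,0,0],"dr":[0,0,0],"hand":-0.7},{"linear":[0,0,0],"dr":[0,0,0],"hand":-0.7},{"linear":[0,0,-0.05],"dr":[0,0,0],"hand":-0.7},{"linear":[0,0,-0.13],"dr":[0,0,0],"hand":-0.7},{"linear":[0,0,-0.25],"dr":[0,0,0],"hand":-0.7},{"linear":[0,0,-0.3],"dr":[0,0,0],"hand":-0.7},{"linear":[0,0,-0.3],"dr":[0,0,0],"hand":-0.7}]'; python3 go.py .5153 -.2548 .1 32.3
```

```text
t: 9.07
ee_pos: [0.5267, 0.0867, 0.1469]
orientation: [0.002, -0.146, 0.989, 0.0]
wrist_force: [0.3, -0.3, -0.7]
finger_gap: 0.0737
finger_force: 0.0
linear [0.2743, -0.8091, 0.116] dr [0.0018, 0.0002, 0.9138] pos [0.5267 0.0867 0.1469] j7 1.68
```

```bash
python3 -m pendant '[{"linear":[0.05,-0.13,0],"dr":[0,0,0.055],"hand":-1},{"linear":[0.09,-0.26,0],"dr":[0,0,0.11],"hand":-1},{"linear":[0.13,-0.39,0],"dr":[0,0,0.165],"hand":-1},{"linear":[0.18,-0.52,0],"dr":[0,0,0.22],"hand":-1},{"linear":[0.22,-0.65,0],"dr":[0,0,0.275],"hand":-1},{"linear":[0.26,-0.76,0],"dr":[0,0,0.33],"hand":-1},{"linear":[0.274,-0.809,0],"dr":[0,0,0.385],"hand":-1},{"linear":[0.274,-0.809,0],"dr":[0,0,0.44],"hand":-1},{"linear":[0.274,-0.809,0],"dr":[0,0,0.495],"hand":-1},{"linear":[0.274,-0.809,0],"dr":[0,0,0.55],"hand":-1},{"linear":[0.274,-0.809,0],"dr":[0,0,0.605],"hand":-1},{"linear":[0.274,-0.809,0],"dr":[0,0,0.66],"hand":-1},{"linear":[0.274,-0.809,0],"dr":[0,0,0.715],"hand":-1},{"linear":[0.274,-0.809,0],"dr":[0,0,0.77],"hand":-1},{"linear":[0.274,-0.809,0],"dr":[0,0,0.825],"hand":-1},{"linear":[0.274,-0.809,0],"dr":[0,0,0.88],"hand":-1},{"linear":[0.274,-0.809,0.05],"dr":[0,0,0.914],"hand":-1},{"linear":[0.274,-0.809,0.1],"dr":[0,0,0.914],"hand":-1},{"linear":[0.274,-0.809,0.1],"dr":[0,0,0.914],"hand":-1},{"linear":[0.274,-0.809,0.1],"dr":[0,0,0.914],"hand":-1}]'; python3 go.py .5153 -.2548 .003 32.3; python3 - <<'E'
from workcell import bot
import cv2,numpy as np
d=bot.snapshot("scene");np.savez("s2.npz",**d)
cv2.imwrite("pics/mid.png",cv2.resize(d["color"][80:260,150:350,::-1],(700,600),interpolation=2))
E
```

```text
t: 11.58
ee_pos: [0.5139, -0.2552, 0.1051]
orientation: [0.0, 0.961, 0.278, -0.0]
wrist_force: [1.0, 0.2, -0.2]
finger_gap: 0.0869
finger_force: 0.0
linear [0.0037, 0.001, 0.2552] dr [0.0, 0.0001, 0.0] pos [ 0.5139 -0.2552  0.1051] j7 -0.4
```

View pics/mid.png

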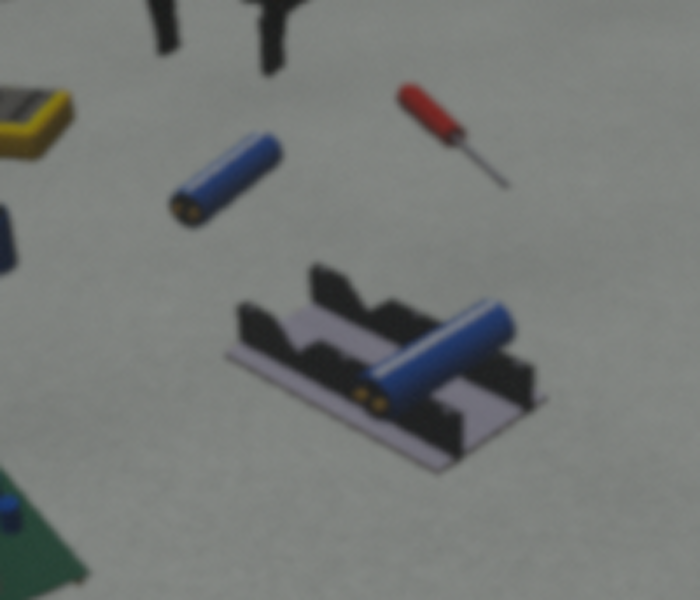

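Capacitor A rests in the left groove, crop (435,355), and B is undisturbed at (228,180) with the fingers above it. I descend on B.

```bash
python3 -m pendant '[{"linear":[0.003,0.001,0.06],"dr":[0,0,0],"hand":-1},{"linear":[0.003,0.001,0.12],"dr":[0,0,0],"hand":-1},{"linear":[0.003,0.001,0.18],"dr":[0,0,0],"hand":-1},{"linear":[0.003,0.001,0.22],"dr":[0,0,0],"hand":-1},{"linear":[0.003,0.001,0.248],"dr":[0,0,0],"hand":-1},{"linear":[0.003,0.001,0.252],"dr":[0,0,0],"hand":-1},{"linear":[0.003,0.001,0.252],"dr":[0,0,0],"hand":-1},{"linear":[0.003,0.001,0.252],"dr":[0,0,0],"hand":0},{"linear":[0.003,0.001,0.252],"dr":[0,0,0],"hand":0},{"linear":[0.003,0.001,0.252],"dr":[0,0,0],"hand":1},{"linear":[0.003,0.001,0.252],"dr":[0,0,0],"hand":1},{"linear":[0.003,0.001,0.252],"dr":[0,0,0],"hand":1},{"linear":[0.003,0.001,0.252],"dr":[0,0,0],"hand":1},{"linear":[0.003,0.001,0.252],"dr":[0,0,0],"hand":1}]' 25; python3 go.py .5153 -.2548 .1 32.3
```

```text
t: 13.38
ee_pos: [0.5152, -0.2548, 0.0043]
orientation: [0.0, 0.961, 0.278, 0.0]
wrist_force: [0.1, -0.3, -1.0]
finger_gap: 0.0302
finger_force: 22.2
linear [0.0002, 0.0002, -0.2392] dr [0.0001, -0.0, -0.0002] pos [ 0.5152 -0.2548  0.0043] j7 -0.32
```

```bash
python3 -m pendant '[{"linear":[0,0,-0.03],"dr":[0,0,0],"hand":1},{"linear":[0,0,-0.08],"dr":[0,0,0],"hand":1},{"linear":[0,0,-0.14],"dr":[0,0,0],"hand":1},{"linear":[0,0,-0.2],"dr":[0,0,0],"hand":1},{"linear":[0,0,-0.24],"dr":[0,0,0],"hand":1},{"linear":[0,0,-0.24],"dr":[0,0,0],"hand":1},{"linear":[0,0,-0.24],"dr":[0,0,0],"hand":1}]'; python3 held.py 32.3;python3 go.py .5542 -.0094 .1 16.7
```

```text
t: 14.25
ee_pos: [0.5147, -0.2543, 0.0998]
orientation: [-0.0, 0.961, 0.278, -0.0]
wrist_force: [0.0, 0.0, -2.3]
finger_gap: 0.0302
finger_force: 21.9
top 181 along [-0.0603  0.0607] across(plane) [-0.0174  0.0175]
  cyl v,z,slopes [-0.0001  0.0128  0.0074 -0.0048] along cloud [-0.0581  0.0611]
scene 257 along [-0.0869  0.0554] across(plane) [-0.0303  0.0213]
  cyl v,z,slopes [-0.0001  0.0152 -0.0033 -0.0158] along cloud [-0.0545  0.0615]
linear [0.4109, -0.4647, -0.0014] dr [-0.0004, 0.0004, 0.0865] pos [ 0.5145 -0.2543  0.0994] j7 -0.4
```

```bash
python3 -m pendant '[{"linear":[0.07,-0.08,-0.01],"dr":[0,0,0.015],"hand":1},{"linear":[0.16,-0.18,-0.01],"dr":[0,0,0.03],"hand":1},{"linear":[0.25,-0.28,-0.01],"dr":[0,0,0.05],"hand":1},{"linear":[0.33,-0.37,-0.01],"dr":[0,0,0.07],"hand":1},{"linear":[0.39,-0.44,-0.01],"dr":[0,0,0.087],"hand":1},{"linear":[0.411,-0.465,-0.01],"dr":[0,0,0.087],"hand":1},{"linear":[0.411,-0.465,-0.01],"dr":[0,0,0.087],"hand":1},{"linear":[0.411,-0.465,-0.01],"dr":[0,0,0.087],"hand":1},{"linear":[0.411,-0.465,-0.01],"dr":[0,0,0.087],"hand":1}]'; python3 go.py .5542 -.0094 .027 16.7
```

```text
t: 15.48
ee_pos: [0.5547, -0.0117, 0.1044]
orientation: [0.0, 0.99, 0.143, 0.0]
wrist_force: [0.3, 1.3, -1.7]
finger_gap: 0.0304
finger_force: 22.0
linear [0.0004, -0.0059, 0.1935] dr [0.0001, 0.0, -0.0014] pos [ 0.5547 -0.0117  0.1044] j7 -1.17
```

```bash
python3 -m pendant '[{"linear":[0,-0.005,0.05],"dr":[0,0,0],"hand":1},{"linear":[0,-0.005,0.1],"dr":[0,0,0],"hand":1},{"linear":[0,-0.005,0.13],"dr":[0,0,0],"hand":1},{"linear":[0,-0.005,0.155],"dr":[0,0,0],"hand":1},{"linear":[0,-0.005,0.17],"dr":[0,0,0],"hand":1},{"linear":[0,-0.005,0.18],"dr":[0,0,0],"hand":1},{"linear":[0,-0.005,0.185],"dr":[0,0,0],"hand":1},{"linear":[0,-0.005,0.187],"dr":[0,0,0],"hand":1},{"linear":[0,-0.005,0.187],"dr":[0,0,0],"hand":1},{"linear":[0,-0.005,0.187],"dr":[0,0,0],"hand":1}]'; python3 go.py .5542 -.0094 .027 16.7
```

```text
t: 16.73
ee_pos: [0.5545, -0.0077, 0.0298]
orientation: [-0.0, 0.99, 0.144, 0.0]
wrist_force: [0.3, 0.7, -1.0]
finger_gap: 0.0299
finger_force: 21.9
linear [-0.0019, 0.0038, 0.007] dr [-0.0, -0.0002, -0.0005] pos [ 0.5545 -0.0077  0.0298] j7 -1.11
```

```bash
python3 -m pendant '[{"linear":[-0.001,0.003,0.002],"dr":[0,0,0],"hand":1},{"linear":[-0.001,0.003,0.004],"dr":[0,0,0],"hand":1},{"linear":[-0.001,0.003,0.006],"dr":[0,0,0],"hand":1},{"linear":[-0.001,0.003,0.006],"dr":[0,0,0],"hand":1}]'; python3 -m pendant '[{"linear":[0,0,0.002],"dr":[0,0,0],"hand":1},{"linear":[0,0,0.003],"dr":[0,0,0],"hand":1},{"linear":[0,0,0.003],"dr":[0,0,0],"hand":1}]'
```

```text
t: 17.23
ee_pos: [0.5544, -0.0089, 0.0276]
orientation: [-0.0, 0.99, 0.144, 0.0]
wrist_force: [-2.1, 0.9, 5.1]
finger_gap: 0.0301
finger_force: 23.4
t: 17.6
ee_pos: [0.5545, -0.0088, 0.0274]
orientation: [-0.001, 0.99, 0.144, 0.0]
wrist_force: [-5.1, 0.3, 13.4]
finger_gap: 0.0302
finger_force: 25.1
```

Seated; I release, rise and swing the arm away.

```bash
python3 -m pendant '[{"linear":[0,0,0],"dr":[0,0,0],"hand":0},{"linear":[0,0,0],"dr":[0,0,0],"hand":0},{"linear":[0,0,0],"dr":[0,0,0],"hand":-0.6},{"linear":[0,0,0],"dr":[0,0,0],"hand":-0.6},{"linear":[0,0,0],"dr":[0,0,0],"hand":-0.6},{"linear":[0,0,-0.05],"dr":[0,0,0],"hand":-0.6},{"linear":[0,0,-0.13],"dr":[0,0,0],"hand":-0.6},{"linear":[0,0,-0.25],"dr":[0,0,0],"hand":-0.6},{"linear":[0,0,-0.35],"dr":[0,0,0],"hand":-0.6},{"linear":[0,0.15,-0.38],"dr":[0,0,0],"hand":-0.6},{"linear":[0,0.3,-0.38],"dr":[0,0,0],"hand":-0.6},{"linear":[0,0.45,-0.38],"dr":[0,0,0],"hand":-0.6},{"linear":[0,0.6,-0.38],"dr":[0,0,0],"hand":-0.6},{"linear":[0,0.7,-0.38],"dr":[0,0,0],"hand":-0.6},{"linear":[0,0.7,-0.38],"dr":[0,0,0],"hand":-0.6},{"linear":[0,0.7,-0.38],"dr":[0,0,0],"hand":-0.6},{"linear":[0,0.7,-0.38],"dr":[0,0,0],"hand":-0.6}]'; python3 - <<'E'
from h import *
import h
from workcell import bot
h.blue=lambda d:cv2.morphologyEx(cv2.inRange(cv2.cvtColor(d["color"],cv2.COLOR_RGB2HSV),(95,60,40),(135,255,255)),cv2.MORPH_CLOSE,np.ones((5,5)))
d=bot.snapshot("top");e=bot.snapshot("scene")
for o in caps(d,.041):
    if 100<o[1][2]<140:print(o)
cv2.imwrite("pics/end.png",cv2.hconcat([cv2.resize(d["color"][120:280,160:340,::-1],(400,356),interpolation=2),cv2.resize(e["color"][110:270,170:350,::-1],(400,356),interpolation=2)]))
E
```

```text
t: 19.73
ee_pos: [0.6349, -0.2751, 0.1785]
orientation: [-0.001, 0.989, 0.146, 0.001]
wrist_force: [-0.5, -0.3, 0.1]
finger_gap: 0.0695
finger_force: 0.0
([276.0, 194.0], [557.5, -8.7, 122.5, 35.9, 16.6], [0.0472, 0.0554, 0.0597])
([238.0, 206.0], [527.5, 86.4, 121.5, 35.8, 16.8], [0.0486, 0.0554, 0.0597])
```

View pics/end.png

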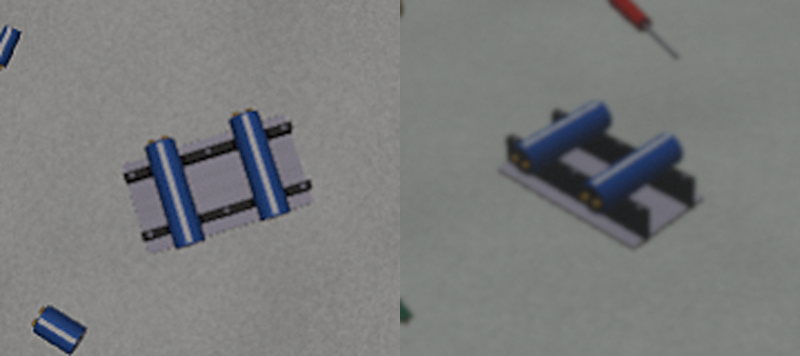

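Both capacitors lie in the notches at crop (175,193) and (260,163). They are within about 3 mm of centre, parallel to the grooves, with tops at the expected 59 mm. I hand in.

```bash
python3 -c "
from workcell import bot
print(bot.sign_off())"
```

```text
the job is handed in; nothing more can be done
None
```

Both long blue capacitors are lying in the cradle's two grooves, seated in the V notches of both rails, within about 3 mm of centre by the last camera check; the arm was clear and the job was handed in at about 20 s.

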